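Slide the label printer's battery onto its charger at the shoe shop counter

TASK

Put the blue battery pack on the grey charger: slide it along the charger's slideway, yellow-marked end first, until it is fully home and the orange spring catch has snapped into the notch in its side, then let go of it. Leave the shoe, the tape dispenser and the polish jar where they are.

Things in the scene. Friction and masses are not known exactly. Their poses are not given: they have to be found in the camera images.
- battery: Loose battery pack, about 250 g. Black foot plate 84 (x) x 64 (y) x 10 mm high, on it a blue block 40 mm wide (y), x -38 to +34 mm, 10 to 60 mm above the underside: grip it across its width, fingertips 20 mm or more above the underside. Origin: centre of the underside, z up. +x is the front end, which goes in first: yellow bar on top, brass contacts, bevelled foot corners.
- battery_notch (a point): Middle of the notch in the left (+y) edge of the battery's foot, at (20, 32, 5) mm from the battery's origin, axes as the battery's. Notch 17 mm long, 6 mm deep; the right edge has the same.
- dock: Grey charger with aluminium guides, fixed to the counter, 200 (x) x 116 (y) mm, origin at the centre of its underside, z up; its floor lies 14 mm above the counter. The battery slides in towards +x, along an open apron (x -100 to -5 mm), then a slideway (x -5 to 78 mm) up to the stop at x = 78 mm, the face of an end housing that is 46 mm high over the counter.
- dock_apron (a point): Point on the open apron at (-60, 0, 14) mm in the dock's frame, axes as the dock's: with its origin here the battery can be set down from above. Flared guides 12 mm high stand on either side, inner faces 98 mm apart at dock x = -45 mm, narrowing to 66 mm at x = -5 mm.
- dock_home (a point): Where the battery's origin is when fully home: (35, 0, 14) mm in the dock's frame, axes as the dock's; the stop lies 1 mm beyond. Slideway walls 66 mm apart; lips from dock x = 0 on overhang the foot: underside 12, top 17 mm above the floor, 48 mm apart (lead-in ramp ahead of them up to 20 mm), so it cannot go in from above.
- detent (a joint): Sprung orange catch in the left (+y) wall of the slideway, 55 mm ahead of the dock's origin: a round nose, radius 8 mm, moving sideways. In m: 0 = fully out (free, or snapped into the notch), about 0.002 to 0.005 = pushed back by the battery's foot. Spring force 4 to 7 N; pushing the battery past it takes roughly 2 to 10 N, pulling it back out about 20 N.
- shoe: Blue flat shoe with white sole, 235 x 84 x 56 mm, loose. Bystander. Origin under its middle.
- tape_dispenser: Red tape dispenser, 150 x 62 x 83 mm, loose. Bystander. Origin under its middle.
- polish_jar: Small amber jar with black cap, 52 mm across, 55 mm high, loose. Bystander. Origin under its middle.
There are look-alikes about, which are no part of the job. There is more than one size of the battery; the job needs the middle-sized.

How it is judged:
At the end, for the whole second after the job is handed in: The battery rests in the slideway, front end first, fully home (at most 4 mm short, 3 mm beyond), within 3 mm sideways and about 3 mm in height, in line within 0.07 rad, with the orange catch sprung into its notch (within 1.5 mm of fully out), released and at rest (x of battery in the frame of dock between 0.031 and 0.038 m and y of battery in the frame of dock between -0.003 and 0.003 m and z of battery in the frame of dock between 0.011 and 0.0175 m and angle between the x axis of battery and the x axis of dock, either way round below 0.07 rad and value of joint detent below 0.0015 m and linear speed of battery below 0.02 m/s); the robot touches nothing.
It fails at once if the shoe was moved more than 30 mm (distance of shoe from where it was at the start of the episode above 0.03 m).
It fails at once if the tape dispenser was moved more than 30 mm (distance of tape_dispenser from where it was at the start of the episode above 0.03 m).
It fails at once if the polish jar was moved more than 30 mm (distance of polish_jar from where it was at the start of the episode above 0.03 m).
It also fails if it takes over 42 s, if anything falls off the work surface, if the arm or the gripper's body presses on something with over 40 N, if the wrist force passes 120 N, or if a joint passes its speed limit or range.

ROBOT

A 6-joint arm with a two-finger parallel gripper is mounted at the origin on the work surface. World frame = base frame: x ahead of the robot, y to its left, z up, the work surface at z = 0. Lengths are in m, angles in rad, forces in N, time in s.
With the tool pointing down it reaches from about 0.4 to 0.825 m from the base axis. Payload 7 kg.
Tool frame: the origin (TCP) lies between the finger pads; the fingertips stand 11 mm ahead of it and the grasp point (between the pads) lies 8 mm behind it (arm.tips_ahead is the distance from the TCP to the fingertips, in m); z points along the fingers, x is the direction in which the jaws open and shut, and the axes are right-handed (so a half turn about z gives the same grasp; the last joint's range is limited). The gripper opens to 88 mm and grips with 3 to 60 N. Pads are 19 mm wide; open, the fingers measure 130 mm over their backs; the gripper's body (78 mm by 193 mm) begins 47 mm behind the grasp point.
Start: joints at [-0.965, 0.359, 0.012, 0, -1.224, -0.288], TCP at [0.211, -0.641, 0.238] pointing down, gripper open.
Joint ranges: [-3.07, 3.07], [-1.43, 2.12], [-1.02, 1.25], [-3.03, 1.67], [-3.05, -0], [-3.03, 3.03]. Speed limits (rad/s): [2.39, 2.39, 3.01, 3.14, 3.14, 3.14].

INTERFACE

Orientations are given as [roll, pitch, yaw] about the fixed x, y, z axes, in that order (R = Rz(yaw) Ry(pitch) Rx(roll)).
In Python, from station import arm, optics, finder gives the robot as it stands. The module is installed in compiled form; this text tells all that it offers.
- The arm moves only by the tool apply_moves, never from a script. Its argument "increments" is one flat list of numbers, 6 for each row, row after row: the shift along the world's x, y, z in m, then the turn, a rotation vector about the world's x, y, z in rad. In form: [tx, ty, tz, rx, ry, rz, tx, ty, tz, rx, ry, rz, ...]. A call has 1 to 20 rows; each row shifts and turns the pose as measured when the row begins; what a row does not reach is not made up. A row lasts 1/12 s, in which the tool goes at most 41.7 mm and 7.16 degrees, less where a joint would pass 70% of its speed; a pose out of reach is approached as far as the arm can. A call with a gripper value outside its range is refused whole. "hand" is the closure, from 0 (fully open) to 1 (shut), set as the call begins (left out, the last holds). The fingers move at their own pace and stop on an object; "force" is the grip in N (left out, the last holds). Time passes only in rows, so rows that do not move let the fingers close. It gives the time, the measured TCP pose, the force and the opening at its end, in the units of the state.
- arm.get_state(): the state, without advancing time (a new reading comes with each control period).
- optics.grab_frame(name): name is "side" or "top" or "wrist"; returns the picture (384x512x3 uint8, red, green, blue); there is no depth.
- optics.camera_model(name): a dict with "fx", "fy", "cx", "cy" (pixels), "world_to_cam" (4x4, takes a point from world to camera coordinates); the wrist camera has in their place "T_tool_cam" (4x4, takes a point from camera to tool coordinates, whose origin is the TCP and whose axes are the tool frame's). Camera axes: x right, y up, looking along -z (the intrinsics and any distortion apply to the point x, -y, -z); pixel columns grow to the right and rows downward; lengths in m; the calibration is good to about 2 mm. A picture is of the moment at which its call begins: read the wrist's pose just before it. camera_model takes no time and is no camera call.
- arm.job_done(): hands the job in, once; it reports no verdict.
Trained networks look in the newest picture that a camera, given by its name, has taken for a name from the list of things; names that differ only in an ending like _2 or _b are one class to them, and where a whole thing is asked for, a point or a joint stands for the part that bears it (a point fixed in the world has none). Each returns a list of dicts, best first, with "conf" (0 to 1); they miss things now and then, are a little off and sometimes report something else, mostly with a low value. They report only what shows in the picture. A call takes as long as a camera call. They do not tell look-alikes from the thing itself.
- finder.find_in(camera, name): "box" ([left, top, right, bottom] in pixels, round what is visible of it).
- finder.landmark_of(camera, name): "point" ([column, row] in pixels: a listed point, or the origin of a listed thing).
The state is a dict: "t": time; "q": joint angles; "qd": joint speeds; "joint_efforts": joint torques, N m; "eef_pos": TCP position; "ee_rot": TCP orientation; "force": force on the tool from outside, world axes, zero at the start; "moment": the same for the moment, N m; "width": finger opening in m.
Only numpy, scipy, OpenCV 4.12 (cv2) and the standard library are available. Lean on these libraries where they do the work, as an engineer would, in place of code of your own. Each camera call takes 0.05 s, during which the arm holds its last target. There are 200 camera calls.

## Working session

There is one attempt and no reset: what is moved stays moved. The work goes in short steps, Python scripts to look and compute and a tool call to move; the robot and the scene stay as the last step left them, time stands still between calls to the robot, and variables do not carry over. Pictures are saved under pics/ and viewed, about 8 in all and at most 12, crops included, and the job is handed in when it is done.

Besides the shell and the picture viewer there is one more tool, called after "Emit:" as name(argument=value, ...) on one line, values as JSON. apply_moves: Moves the arm, as the interface text tells. Its arguments: {"type":"object","properties":{"increments":{"type":"array"},"hand":{"type":"number"},"force":{"type":"number"}},"required":["increments"]}

```bash
mkdir -p pics; cat > h.py <<'E'
import numpy as np, cv2
from station import arm, optics, finder
from scipy.spatial.transform import Rotation as R
def ray(name,px,st=None):
    m=optics.camera_model(name)
    d=np.array([(px[0]-m['cx'])/m['fx'],-(px[1]-m['cy'])/m['fy'],-1.])
    if 'world_to_cam' in m: T=np.linalg.inv(np.array(m['world_to_cam']))
    else:
        st=st or arm.get_state(); T=np.eye(4);T[:3,:3]=R.from_euler('xyz',st['ee_rot']).as_matrix();T[:3,3]=st['eef_pos'];T=T@np.array(m['T_tool_cam'])
    return T[:3,3],T[:3,:3]@d
def at(name,px,z,st=None):
    o,d=ray(name,px,st); return o+d*(z-o[2])/d[2]
def proj(name,p,st=None):
    m=optics.camera_model(name)
    if 'world_to_cam' in m: W=np.array(m['world_to_cam'])
    else:
        st=st or arm.get_state(); T=np.eye(4);T[:3,:3]=R.from_euler('xyz',st['ee_rot']).as_matrix();T[:3,3]=st['eef_pos'];W=np.linalg.inv(T@np.array(m['T_tool_cam']))
    c=W[:3,:3]@np.array(p)+W[:3,3]; return np.array([m['cx']+m['fx']*c[0]/-c[2],m['cy']+m['fy']*c[1]/c[2]])
def save(name,f,s=1.5,crop=None):
    im=optics.grab_frame(name)[:,:,::-1]
    if crop: im=im[crop[1]:crop[3],crop[0]:crop[2]]
    cv2.imwrite('pics/'+f,cv2.resize(im,None,fx=s,fy=s,interpolation=cv2.INTER_CUBIC))
E
python3 - <<'E'
from h import *
np.set_printoptions(precision=3,suppress=True)
print(optics.camera_model('top'),optics.camera_model('side'))
for c in('top','side'):
    save(c,c+'1.png')
    for n in['battery','dock','battery_notch','dock_apron','dock_home','detent']:
        print(c,n,[(np.round(x['point']),x['conf']) for x in finder.landmark_of(c,n)],[(np.round(x['box']),x['conf']) for x in finder.find_in(c,n)] if n in('battery','dock') else '')
print(arm.get_state())
E
```

```text
{'fx': 367.0207327555214, 'fy': 367.0207327555214, 'cx': 256.39287922332954, 'cy': 192.48902258712448, 'world_to_cam': array([[-0.021, -1.   , -0.008,  0.015],
       [ 0.989, -0.022,  0.145, -0.602],
       [-0.145, -0.005,  0.989, -1.092],
       [ 0.   ,  0.   ,  0.   ,  1.   ]])} {'fx': 432.10430687656685, 'fy': 432.10430687656685, 'cx': 258.1536384327613, 'cy': 190.01009769348997, 'world_to_cam': array([[-0.995, -0.101,  0.002,  0.575],
       [ 0.062, -0.598,  0.799, -0.085],
       [-0.08 ,  0.795,  0.601, -1.232],
       [ 0.   ,  0.   ,  0.   ,  1.   ]])}
top battery [(array([209., 225.]), 0.71), (array([319., 235.]), 0.66), (array([165., 220.]), 0.64), (array([212., 262.]), 0.55)] [(array([143., 205., 187., 236.]), 0.83), (array([204., 256., 222., 277.]), 0.83), (array([197., 211., 224., 242.]), 0.59)]
top dock [(array([322., 218.]), 0.78)] [(array([300., 183., 344., 250.]), 0.97)]
top battery_notch [(array([198., 226.]), 0.77), (array([220., 262.]), 0.59), (array([121., 205.]), 0.32)] 
top dock_apron [(array([320., 234.]), 0.7), (array([321., 219.]), 0.34)] 
top dock_home [(array([319., 204.]), 0.59)] Traceback (most recent call last):
  File "<stdin>", line 7, in <module>
ValueError: it knows: battery, battery_notch, dock, dock_apron, dock_home, polish_jar, shoe, tape_dispenser
```

```bash
ls pics
```

```text
top1.png
```

```bash
python3 - <<'E'
from h import *
np.set_printoptions(precision=3,suppress=True)
save('top','top2.png',3,(100,160,360,300))
save('side','side1.png')
for n in['battery','dock','battery_notch','dock_apron','dock_home']:
        print(n,[(np.round(x['point']),x['conf']) for x in finder.landmark_of('side',n)],[(np.round(x['box']),x['conf']) for x in finder.find_in('side',n)] if n in('battery','dock') else '')
for p,z in[((209,225),0),((165,220),0),((212,262),0),((322,218),0),((320,234),.014),((319,204),.014),((198,226),.005),((220,262),.005)]: print(p,at('top',p,z))
for b in[(143,205,187,236),(204,256,222,277),(197,211,224,242)]: print(at('top',b[:2],.03),at('top',b[2:],.03))
E
```

```text
battery [(array([281., 244.]), 0.75), (array([262., 284.]), 0.7)] [(array([245., 249., 290., 304.]), 0.9), (array([265., 220., 297., 254.]), 0.7)]
dock [(array([283., 173.]), 0.69)] [(array([255., 150., 313., 185.]), 0.8)]
battery_notch [(array([324., 241.]), 0.88), (array([275., 253.]), 0.81), (array([250., 275.]), 0.59)] 
dock_apron [(array([300., 171.]), 0.92)] 
dock_home [(array([274., 166.]), 0.56)] 
(209, 225) [0.508 0.155 0.   ]
(165, 220) [0.527 0.296 0.   ]
(212, 262) [0.392 0.146 0.   ]
(322, 218) [ 0.522 -0.204  0.   ]
(320, 234) [ 0.472 -0.193  0.014]
(319, 204) [ 0.566 -0.194  0.014]
(198, 226) [0.505 0.19  0.005]
(220, 262) [0.392 0.121 0.005]
[0.573 0.358 0.03 ] [0.474 0.219 0.03 ]
[0.412 0.167 0.03 ] [0.348 0.112 0.03 ]
[0.55  0.189 0.03 ] [0.453 0.105 0.03 ]
```

View pics/top2.png

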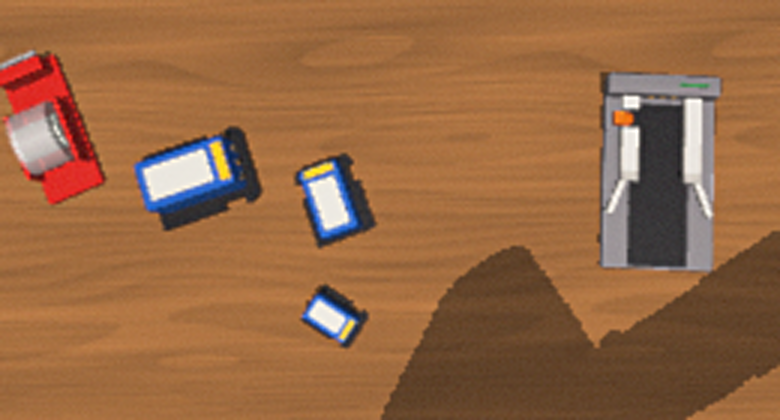

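View pics/side1.png

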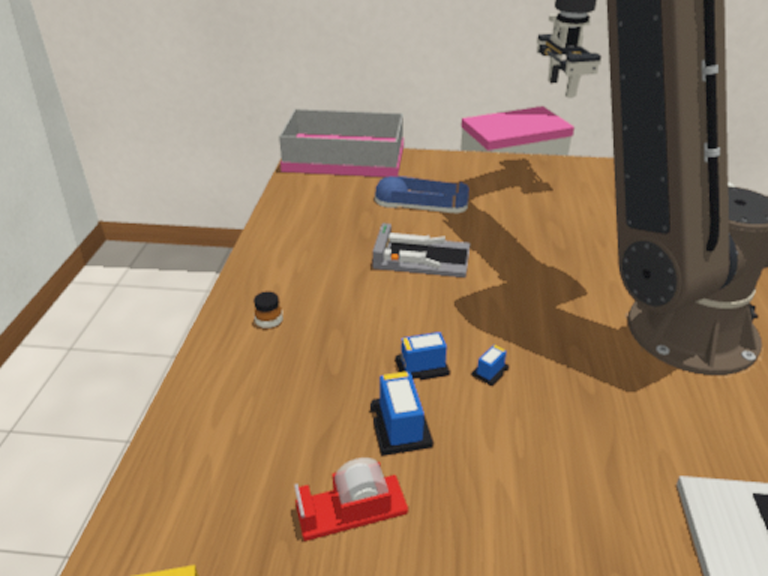

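The top view shows three blue packs: a large one at about (165,220), the middle one at (209,225) with its yellow end up-left, and a small one at (212,262). The dock is at (322,218) with its entry facing the robot. The side view agrees.

```bash
python3 - <<'E'
from h import *
np.set_printoptions(precision=3,suppress=True)
s=arm.get_state();print(s); print(R.from_euler('xyz',s['ee_rot']).as_matrix()); print(optics.camera_model('wrist'))
# crop px -> world, middle battery top (z=.06): yellow bar corners & rear corners
c=lambda x,y,z:at('top',(100+x/3,160+y/3),z)
for p in[(300,171),(335,160),(360,232),(322,245)]: print('bat',c(*p,.06))
for p in[(600,266),(712,270)]: print('dock rear',c(*p,.014))
for p in[(601,74),(721,80)]: print('dock front',c(*p,.046))
E
```

```text
{'t': 0.85, 'q': array([-0.965,  0.359,  0.012,  0.   , -1.224, -0.288]), 'qd': array([ 0.   ,  0.001, -0.001, -0.001, -0.   ,  0.001]), 'joint_efforts': array([  0.   , -58.233,  29.33 ,   7.002,   0.013,  -0.   ]), 'eef_pos': array([ 0.211, -0.641,  0.238]), 'ee_rot': array([3.142, 0.   , 1.889]), 'force': array([-0.563, -0.425, -0.138]), 'moment': array([-0.016, -0.014,  0.012]), 'width': 0.08758203250564627}
[[-0.312  0.95   0.   ]
 [ 0.95   0.312 -0.   ]
 [-0.     0.    -1.   ]]
{'fx': 318.2572810428401, 'fy': 318.2572810428401, 'cx': 256.5340255321947, 'cy': 194.16308951048296, 'T_tool_cam': array([[ 1.   ,  0.001,  0.001,  0.   ],
       [ 0.001, -0.969, -0.246, -0.067],
       [ 0.001,  0.246, -0.969, -0.146],
       [ 0.   ,  0.   ,  0.   ,  1.   ]])}
bat [0.529 0.174 0.06 ]
bat [0.539 0.139 0.06 ]
bat [0.467 0.114 0.06 ]
bat [0.455 0.152 0.06 ]
dock rear [ 0.428 -0.129  0.014]
dock rear [ 0.421 -0.245  0.014]
dock front [ 0.624 -0.134  0.046]
dock front [ 0.615 -0.257  0.046]
```

Emit:
apply_moves(increments=[0.022, 0.034, 0, 0, 0, 0, 0.022, 0.034, 0, 0, 0, 0, 0.022, 0.034, 0, 0, 0, 0, 0.022, 0.034, 0, 0, 0, 0, 0.022, 0.034, 0, 0, 0, 0, 0.022, 0.034, 0, 0, 0, 0, 0.022, 0.034, 0, 0, 0, 0, 0.022, 0.034, 0, 0, 0, 0, 0.022, 0.034, 0, 0, 0, 0, 0.022, 0.034, 0, 0, 0, 0, 0.022, 0.034, 0, 0, 0, 0, 0.022, 0.034, 0, 0, 0, 0, 0.022, 0.034, 0, 0, 0, 0, 0, 0, 0, 0, 0, 0])

```text
t: 2.02
eef_pos: [0.5007, -0.1842, 0.2381]
ee_rot: [3.137, 0.002, 1.882]
force: [-0.1, -1.8, -0.0]
width: 0.0877
```

```bash
python3 - <<'E'
from h import *
np.set_printoptions(precision=4,suppress=True)
s=arm.get_state();print(s['t'],s['eef_pos'],s['ee_rot'])
save('wrist','w1.png')
for n,z in[('dock',0),('dock_apron',.014),('dock_home',.014)]:
    for x in finder.landmark_of('wrist',n)[:2]: print(n,np.round(x['point'],1),x['conf'],at('wrist',x['point'],z,s))
E
```

```text
2.0167 [ 0.5007 -0.1842  0.2381] [3.1367 0.0024 1.8815]
dock_apron [262.6 141.4] 0.98 [ 0.4659 -0.1886  0.014 ]
dock_home [237.2 212.5] 0.59 [ 0.5571 -0.1915  0.014 ]
```

View pics/w1.png

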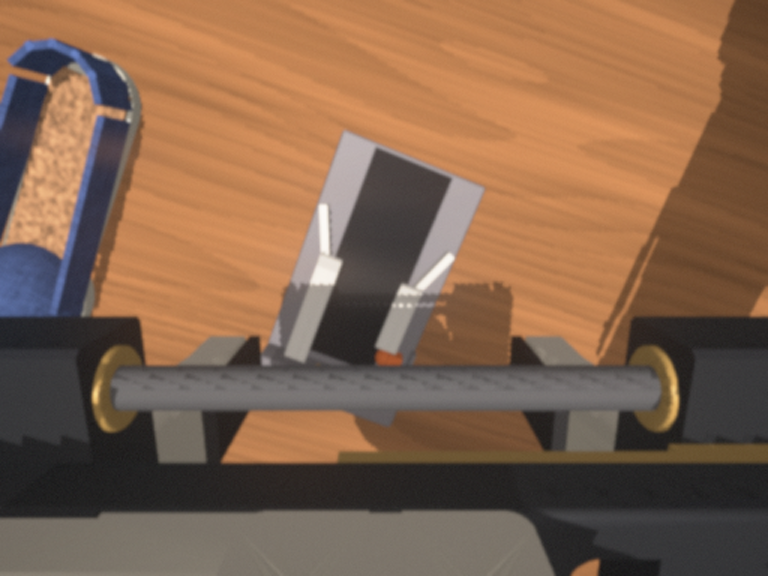

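The dock's rear corners show at (345,130) and (484,188) and the orange catch at (390,357); the gripper hides the front end. I'll take the pose from the rear edge and sides, then go on to the battery.

```bash
python3 - <<'E'
from h import *
from scipy.optimize import least_squares
np.set_printoptions(precision=4,suppress=True)
s=arm.get_state()
for p in[(345,130),(484,188),(375,149),(451,180)]: print(p,at('wrist',(p[0]/1.5,p[1]/1.5),.014,s))
d=lambda q,x,y,z:[q[0]+x*np.cos(q[2])-y*np.sin(q[2]),q[1]+x*np.sin(q[2])+y*np.cos(q[2]),z]
obs=[('wrist',(230,86.7),(-.1,-.058,.014)),('wrist',(322.7,125.3),(-.1,.058,.014)),('wrist',(262.6,141.4),(-.06,0,.014)),
('top',(300,160+266/3),(-.1,.058,.014)),('top',(100+712/3,250),(-.1,-.058,.014)),('top',(100+601/3,160+74/3),(.1,.058,.046)),('top',(100+721/3,160+80/3),(.1,-.058,.046))]
for sel in(obs,obs[:3],obs[3:]):
    f=lambda q:np.concatenate([proj(c,d(q,*l),s)-np.array(p) for c,p,l in sel])
    r=least_squares(f,[.52,-.19,-.04]);print(r.x,r.fun)
E
```

```text
(345, 130) [ 0.4157 -0.2459  0.014 ]
(484, 188) [ 0.4241 -0.1337  0.014 ]
(375, 149) [ 0.4219 -0.2209  0.014 ]
(451, 180) [ 0.426  -0.1595  0.014 ]
[ 0.5206 -0.1948 -0.0529] [-1.8612  1.3043  1.7551  0.3768  1.6294 -0.5588  0.8702  1.2302  1.0081
  1.1097  2.6263 -0.032   0.1926 -0.9002]
[ 0.5203 -0.1974 -0.075 ] [-1.7072 -0.0761  1.0748  1.2192  0.6898 -1.0646]
[ 0.5218 -0.1913 -0.0513] [-0.2478  0.9001 -0.1172  0.719   1.4027 -0.3559 -1.0385 -1.2833]
```

Emit:
apply_moves(increments=[0, 0.04, 0, 0, 0, 0, 0, 0.04, 0, 0, 0, 0, 0, 0.04, 0, 0, 0, 0, 0, 0.04, 0, 0, 0, 0, 0, 0.04, 0, 0, 0, 0, 0, 0.04, 0, 0, 0, 0, 0, 0.04, 0, 0, 0, 0, 0, 0.04, 0, 0, 0, 0, 0, 0.01, 0, 0, 0, 0, 0, 0, 0, 0, 0, 0])

```text
t: 3.05
eef_pos: [0.4925, 0.1375, 0.2387]
ee_rot: [3.137, 0.003, 1.847]
force: [0.3, 0.2, 0.2]
width: 0.0873
```

```bash
python3 - <<'E'
from h import *
np.set_printoptions(precision=4,suppress=True)
s=arm.get_state();print(s['t'],s['eef_pos'],s['ee_rot'])
save('wrist','w2.png')
for n,z in[('battery',0),('battery_notch',.005)]:
    for x in finder.landmark_of('wrist',n)[:4]: print(n,np.round(x['point'],1),x['conf'],at('wrist',x['point'],z,s))
E
```

```text
3.05 [0.4925 0.1375 0.2387] [3.1374 0.0025 1.847 ]
battery [263.1 178.8] 0.93 [0.5025 0.148  0.    ]
battery [360.1 225.9] 0.87 [0.5278 0.2845 0.    ]
battery [293.1  76.8] 0.83 [0.3792 0.148  0.    ]
battery [291.7 188.7] 0.47 [0.5049 0.1857 0.    ]
battery_notch [270.2  83.3] 0.82 [0.3935 0.1248 0.005 ]
```

View pics/w2.png

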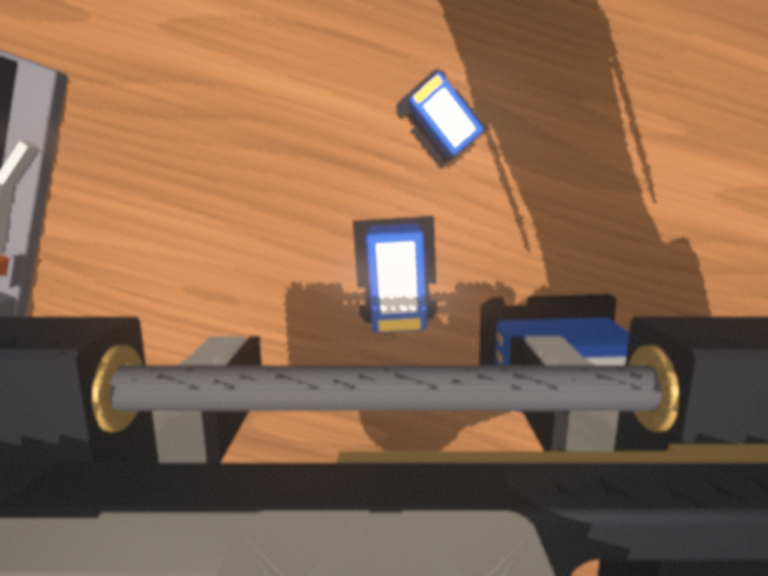

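The middle pack's top shows rear corners at (366,232) and (424,228) and front corners at (374,331) and (427,329). There is about 37 mm between it and the large pack's foot at (480,…). I'll fit its pose next.

```bash
python3 - <<'E'
from h import *
from scipy.optimize import least_squares
np.set_printoptions(precision=4,suppress=True)
s=arm.get_state()
d=lambda q,x,y,z:[q[0]+x*np.cos(q[2])-y*np.sin(q[2]),q[1]+x*np.sin(q[2])+y*np.cos(q[2]),z]
W=lambda x,y:np.array([x/1.5,y/1.5])
obs=[(W(366,232),(-.038,-.02,.06)),(W(425,228),(-.038,.02,.06)),(W(375,331),(.034,-.02,.06)),(W(428,329),(.034,.02,.06)),(W(354,221),(-.042,-.032,.01)),(W(434,217),(-.042,.032,.01)),(np.array((263.1,178.8)),(0,0,0))]
f=lambda q:np.concatenate([proj('wrist',d(q,*l),s)-p for p,l in obs])
r=least_squares(f,[.50,.15,.3]);print(r.x,r.fun)
print('top of block centre',d(r.x,-.002,0,.06))
for p in [(480,366),(482,307),(496,325)]: print(at('wrist',W(*p),.012,s))
# dock in this view: rear-left corner
print('dock',at('wrist',W(66,75),.014,s), d((.5206,-.1948,-.053),-.1,.058,.014))
E
```

```text
[0.5014 0.1469 0.3339] [ 0.0019  0.3554 -0.1916  0.6689 -1.306   0.9651  0.462   0.2104 -0.6894
 -0.6688  0.6191 -1.3152  1.2639 -0.3578]
top of block centre [np.float64(0.4995554414377858), np.float64(0.14624300758573822), 0.06]
[0.5611 0.2367 0.012 ]
[0.5117 0.2218 0.012 ]
[0.5232 0.2378 0.012 ]
dock [ 0.4272 -0.1222  0.014 ] [np.float64(0.423812978183855), np.float64(-0.13158392286798334), 0.014]
```

Emit:
apply_moves(increments=[0.007, 0.009, -0.02, 0, 0, 0.058, 0, 0, -0.03, 0, 0, 0, 0, 0, -0.03, 0, 0, 0, 0, 0, -0.03, 0, 0, 0, 0, 0, 0, 0, 0, 0], hand=0.25, force=30)

```text
t: 3.62
eef_pos: [0.5018, 0.1353, 0.1286]
ee_rot: [3.13, 0.001, 1.894]
force: [-1.5, -1.1, -0.5]
width: 0.0665
```

```bash
python3 - <<'E'
from h import *
s=arm.get_state();print(s['t'],s['eef_pos'],s['ee_rot'],s['width'])
save('wrist','w3.png',1.2)
for x in finder.landmark_of('wrist','battery')[:3]: print(np.round(x['point'],1),x['conf'],at('wrist',x['point'],0,s))
for x,y in((-.038,.02),(-.038,-.02),(.034,.02),(.034,-.02)):
    c,q=np.cos(.334),np.sin(.334); print(proj('wrist',(.5014+x*c-y*q,.1469+x*q+y*c,.06),s)*1.2)
E
```

```text
3.6167 [0.50182723 0.13530352 0.12859887] [3.13012751e+00 1.32488723e-03 1.89433050e+00] 0.06647362027497655
[270.6 195.2] 0.91 [0.50308396 0.14878628 0.        ]
[319.2  54.4] 0.57 [0.38081369 0.14740315 0.        ]
[362.31938347 192.76354556]
[291.47574601 193.53785655]
[359.34197996 309.46447434]
[294.09484895 310.08326681]
```

View pics/w3.png

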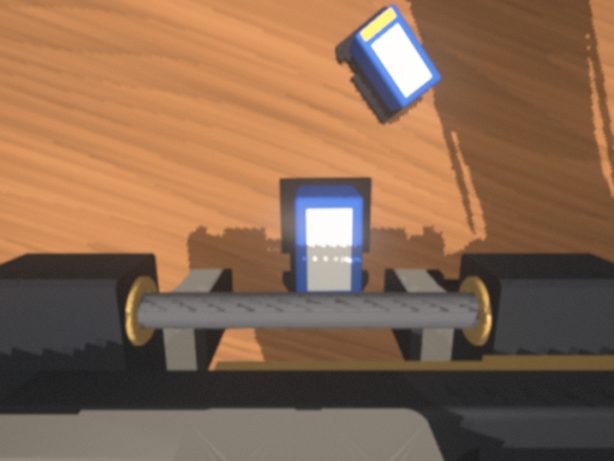

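Seen from near, the pack sits where predicted, with the block's rear edge at about (297–362,195). I'll centre on it and descend.

Emit:
apply_moves(increments=[-0.002, 0.012, -0.01, 0.011, 0, 0.01, 0, 0, -0.02, 0, 0, 0, 0, 0, 0, 0, 0, 0])

```text
t: 3.97
eef_pos: [0.5066, 0.1498, 0.109]
ee_rot: [3.11, -0.012, 1.905]
force: [-0.7, -0.4, -0.8]
width: 0.0659
```

```bash
cat > d.py <<'E'
from h import *
import sys
np.set_printoptions(precision=4,suppress=True)
s=arm.get_state(); t=[float(a) for a in sys.argv[1:5]]  # x y z toolyaw
rv=(R.from_euler('xyz',[np.pi,0,t[3]])*R.from_euler('xyz',s['ee_rot']).inv()).as_rotvec()
print(s['t'],s['eef_pos'],'d',np.array(t[:3])-s['eef_pos'],'rv',rv,'F',s['force'],s['width'])
E
python3 d.py .4996 .147 .041 1.905
```

```text
3.9667 [0.5066 0.1498 0.109 ] d [-0.007  -0.0028 -0.068 ] rv [-0.0216  0.0257  0.0006] F [-0.7327 -0.3849 -0.7905] 0.06585370369767293
```

Emit:
apply_moves(increments=[-0.007, -0.003, -0.01, -0.0216, 0.0257, 0, 0, 0, -0.012, 0, 0, 0, 0, 0, 0, 0, 0, 0])

```text
t: 4.22
eef_pos: [0.5016, 0.148, 0.091]
ee_rot: [3.138, -0.0, 1.905]
force: [-0.3, -0.3, -0.0]
width: 0.0657
```

```bash
python3 d.py .4996 .147 .041 1.905
```

```text
4.2167 [0.5016 0.148  0.091 ] d [-0.002 -0.001 -0.05 ] rv [-0.0013  0.0032  0.    ] F [-0.3487 -0.2724 -0.0211] 0.06574069267084212
```

Emit:
apply_moves(increments=[-0.002, -0.001, -0.015, -0.001, 0.003, 0, 0, 0, -0.015, 0, 0, 0, 0, 0, -0.012, 0, 0, 0, 0, 0, -0.006, 0, 0, 0, 0, 0, 0, 0, 0, 0])

```text
t: 4.63
eef_pos: [0.5026, 0.1494, 0.0479]
ee_rot: [3.136, -0.0, 1.907]
force: [0.9, -0.1, 0.3]
width: 0.0658
```

```bash
python3 d.py .4996 .147 .041 1.905
```

```text
4.6333 [0.5026 0.1494 0.0479] d [-0.003  -0.0024 -0.0069] rv [-0.002   0.0047 -0.0021] F [ 0.8603 -0.1184  0.3054] 0.06582310720916681
```

Emit:
apply_moves(increments=[-0.003, -0.002, -0.007, -0.002, 0.005, 0, 0, 0, 0, 0, 0, 0])

```text
t: 4.8
eef_pos: [0.5001, 0.1479, 0.042]
ee_rot: [3.141, -0.0, 1.908]
force: [0.5, -0.9, 0.1]
width: 0.0662
```

Emit:
apply_moves(increments=[0, 0, 0, 0, 0, 0, 0, 0, 0, 0, 0, 0, 0, 0, 0, 0, 0, 0, 0, 0, 0, 0, 0, 0, 0, 0, 0, 0, 0, 0, 0, 0, 0, 0, 0, 0], hand=1)

```text
t: 5.3
eef_pos: [0.5011, 0.1485, 0.0443]
ee_rot: [3.138, -0.001, 1.908]
force: [-0.2, 0.5, -2.2]
width: 0.0399
```

```bash
python3 d.py .4996 .147 .041 1.905
```

```text
5.3 [0.5011 0.1485 0.0443] d [-0.0015 -0.0015 -0.0033] rv [-0.0019  0.0028 -0.003 ] F [-0.2074  0.4853 -2.2389] 0.039912736759199235
```

Gripped, with a width of 39.9 mm. Lifting and carrying it over the dock while turning to the dock's heading.

Emit:
apply_moves(increments=[0, 0, 0.03, 0, 0, 0, 0, 0, 0.04, 0, 0, 0, 0, -0.02, 0.035, 0, 0, -0.04, 0, -0.04, 0.02, 0, 0, -0.04, 0, -0.04, 0, 0, 0, -0.04, 0, -0.04, 0, 0, 0, -0.04, 0, -0.04, 0, 0, 0, -0.04, 0, -0.04, 0, 0, 0, -0.04, 0, -0.04, 0, 0, 0, -0.04, 0, -0.04, 0, 0, 0, -0.04, 0, -0.03, 0, 0, 0, -0.04, 0, 0, 0, 0, 0, 0])

```text
t: 6.3
eef_pos: [0.4958, -0.1926, 0.1734]
ee_rot: [3.14, -0.0, 1.537]
force: [1.0, 0.5, -0.9]
width: 0.0393
```

```bash
python3 d.py .5 -.195 .17 1.518
```

```text
6.3 [ 0.4958 -0.1926  0.1734] d [ 0.0042 -0.0024 -0.0034] rv [-0.0003  0.002  -0.0191] F [ 0.9702  0.5004 -0.863 ] 0.03930617556715858
```

Emit:
apply_moves(increments=[0.03, -0.001, 0.01, 0, 0, -0.019, 0.03, -0.001, 0, 0, 0, 0, 0, 0, 0, 0, 0, 0, 0, 0, 0, 0, 0, 0])

```text
t: 6.63
eef_pos: [0.5537, -0.198, 0.1814]
ee_rot: [-3.138, -0.002, 1.509]
force: [-1.1, 0.1, -2.4]
width: 0.0397
```

```bash
python3 d.py .46 -.192 .1 1.518; python3 - <<'E'
from h import *
np.set_printoptions(precision=4,suppress=True)
s=arm.get_state()
save('wrist','w4.png',1.5)
for n,z in(('dock',0),('dock_apron',.014),('dock_home',.014)):
  for x in finder.landmark_of('wrist',n)[:2]: print(n,np.round(x['point'],1),x['conf'],at('wrist',x['point'],z,s))
for x in finder.landmark_of('wrist','battery')[:2]: print('bat',x['point'],x['conf'])
z=s['eef_pos'][2]-.0437
print('bat pred at TCP',proj('wrist',(*s['eef_pos'][:2],z),s))
E
```

```text
6.6333 [ 0.5537 -0.198   0.1814] d [-0.0937  0.006  -0.0814] rv [-0.002  -0.0036  0.0092] F [-1.0956  0.1352 -2.3598] 0.03974392868591033
dock [260.7 147. ] 0.7 [ 0.52   -0.1917  0.    ]
dock_apron [260.4  85.1] 0.73 [ 0.4611 -0.1886  0.014 ]
bat [258.5, 222.0] 0.61
bat pred at TCP [256.9543 222.783 ]
```

View pics/w4.png

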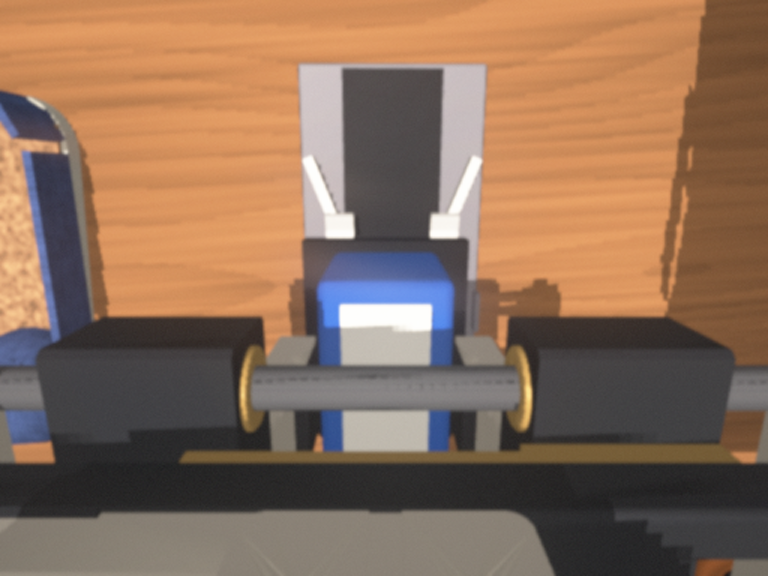

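The dock shows squarely behind the held pack: rear corners at (300,65) and (487,66), flare tips at (308,158) and (477,158), lip ends at (340,215) and (445,215). The pack's foot rear corners are at (304,240) and (468,240).

```bash
python3 - <<'E'
from h import *
np.set_printoptions(precision=4,suppress=True)
s=arm.get_state()
for p,z in[((300,65),.014),((487,66),.014),((393.5,65.5),.014),((392.5,68),.014),((392.5,158),.026),((391,213),.014),((392,215),.034),((391.5,237),.031)]: print(p,at('wrist',(p[0]/1.5,p[1]/1.5),z,s))
z=s['eef_pos'][2]-.0437
for p,zz in[((304,240),.01),((468,240),.01)]: print('foot',at('wrist',(p[0]/1.5,p[1]/1.5),z+zz,s)-s['eef_pos'])
E
```

```text
(300, 65) [ 0.4207 -0.2411  0.014 ]
(487, 66) [ 0.4283 -0.1278  0.014 ]
(393.5, 65.5) [ 0.4245 -0.1844  0.014 ]
(392.5, 68) [ 0.4258 -0.1851  0.014 ]
(392.5, 158) [ 0.4788 -0.1884  0.026 ]
(391, 213) [ 0.5129 -0.1912  0.014 ]
(392, 215) [ 0.5125 -0.1908  0.034 ]
(391.5, 237) [ 0.5263 -0.1919  0.031 ]
foot [-0.043  -0.0283 -0.0337]
foot [-0.0391  0.0337 -0.0337]
```

Emit:
apply_moves(increments=[-0.032, 0.004, 0, -0.002, -0.0036, -0.005, -0.032, 0.004, -0.02, 0, 0, 0, -0.031, 0.003, -0.02, 0, 0, 0, 0, 0, -0.02, 0, 0, 0, 0, 0, 0, 0, 0, 0])

```text
t: 7.3
eef_pos: [0.4526, -0.1853, 0.1215]
ee_rot: [3.137, 0.0, 1.506]
force: [0.0, -0.1, -1.9]
width: 0.04
```

```bash
python3 d.py .4565 -.1868 .062 1.504
```

```text
7.3 [ 0.4526 -0.1853  0.1215] d [ 0.0039 -0.0015 -0.0595] rv [ 0.0004  0.005  -0.0024] F [ 0.0138 -0.0909 -1.8929] 0.04002099273232816
```

Emit:
apply_moves(increments=[0.004, -0.0015, -0.015, 0, 0.005, -0.002, 0, 0, -0.02, 0, 0, 0, 0, 0, -0.016, 0, 0, 0, 0, 0, -0.008, 0, 0, 0, 0, 0, 0, 0, 0, 0])

```text
t: 7.72
eef_pos: [0.4588, -0.1866, 0.0663]
ee_rot: [3.134, 0.001, 1.508]
force: [0.4, -0.5, -1.6]
width: 0.0395
```

```bash
python3 d.py .4565 -.1868 .0577 1.504
```

```text
7.7167 [ 0.4588 -0.1866  0.0663] d [-0.0023 -0.0002 -0.0086] rv [ 0.0018  0.0073 -0.0036] F [ 0.3539 -0.5233 -1.605 ] 0.03950367656289922
```

Emit:
apply_moves(increments=[-0.001, 0, -0.005, 0.002, 0.007, -0.003, 0, 0, -0.003, 0, 0.003, 0, 0, 0, 0, 0, 0, 0])

```text
t: 7.97
eef_pos: [0.4598, -0.1867, 0.0603]
ee_rot: [-3.141, 0.0, 1.505]
force: [0.2, -0.3, -2.2]
width: 0.0397
```

```bash
python3 d.py .4565 -.1868 .0577 1.504
```

```text
7.9667 [ 0.4598 -0.1867  0.0603] d [-0.0033 -0.0001 -0.0026] rv [ 0.0002 -0.0007 -0.0015] F [ 0.2462 -0.2633 -2.2134] 0.03973970154672739
```

Emit:
apply_moves(increments=[0, 0, -0.002, 0, 0, -0.001, 0, 0, -0.002, 0, 0, 0, 0, 0, -0.001, 0, 0, 0])

```text
t: 8.22
eef_pos: [0.4607, -0.1868, 0.0582]
ee_rot: [3.14, 0.001, 1.505]
force: [-4.0, 2.3, 9.1]
width: 0.0401
```

```bash
python3 d.py .5592 -.1937 .0577 1.504
```

```text
8.2167 [ 0.4607 -0.1868  0.0582] d [ 0.0985 -0.0069 -0.0005] rv [ 0.0008  0.0011 -0.0013] F [-3.9906  2.3444  9.1087] 0.04014442466950381
```

Contact with the floor at TCP z = 0.058 (9 N). Sliding forward in short chunks.

Emit:
apply_moves(increments=[0.01, -0.0007, 0.0008, 0, 0, -0.001, 0.01, -0.0007, 0, 0, 0, 0, 0.008, -0.0005, 0, 0, 0, 0])

```text
t: 8.47
eef_pos: [0.4886, -0.1887, 0.0604]
ee_rot: [3.14, 0.0, 1.504]
force: [-2.0, 0.7, -5.1]
width: 0.0396
```

```bash
python3 d.py .5592 -.1937 .0585 1.504
```

```text
8.4667 [ 0.4886 -0.1887  0.0604] d [ 0.0706 -0.005  -0.0019] rv [0.0005 0.0019 0.0002] F [-2.0141  0.6568 -5.1016] 0.03964957332776702
```

Emit:
apply_moves(increments=[0.004, -0.0003, -0.0015, 0, 0.002, 0, 0.008, -0.0005, -0.0003, 0, 0, 0, 0.008, -0.0005, -0.0003, 0, 0, 0])

```text
t: 8.72
eef_pos: [0.5102, -0.1904, 0.0582]
ee_rot: [-3.14, 0.001, 1.504]
force: [-17.2, 2.5, 28.0]
width: 0.04
```

```bash
python3 d.py .5592 -.1937 .0585 1.504
```

```text
8.7167 [ 0.5102 -0.1904  0.0582] d [ 0.049  -0.0033  0.0003] rv [ 0.0008 -0.002   0.0001] F [-17.1614   2.4732  28.0342] 0.039975928538674724
```

Emit:
apply_moves(increments=[0.006, -0.0004, 0.0008, 0, -0.002, 0, 0.008, -0.0006, 0.0004, 0, 0, 0])

```text
t: 8.88
eef_pos: [0.5248, -0.1917, 0.0593]
ee_rot: [-3.139, 0.001, 1.504]
force: [1.1, 1.0, -2.6]
width: 0.0397
```

```bash
python3 d.py .5592 -.1937 .0587 1.504
```

```text
8.8833 [ 0.5248 -0.1917  0.0593] d [ 0.0344 -0.002  -0.0006] rv [ 0.001  -0.0023  0.0001] F [ 1.1014  0.9611 -2.5647] 0.03972571445532452
```

Emit:
apply_moves(increments=[0.008, -0.0005, -0.0004, 0, -0.002, 0, 0.008, -0.0005, -0.0003, 0, 0, 0, 0.008, -0.0005, -0.0003, 0, 0, 0])

```text
t: 9.13
eef_pos: [0.5403, -0.1939, 0.0582]
ee_rot: [-3.119, 0.002, 1.503]
force: [-29.6, 11.0, 33.6]
width: 0.0397
```

```bash
python3 d.py .5592 -.1937 .0587 1.504
```

```text
9.1333 [ 0.5403 -0.1939  0.0582] d [0.0189 0.0002 0.0005] rv [ 0.0009 -0.0224  0.001 ] F [-29.5541  10.9589  33.5572] 0.039717277478785055
```

Emit:
apply_moves(increments=[0.002, 0.001, 0.0015, 0, -0.018, 0.001, 0.004, 0.0003, 0.0003, 0, 0, 0])

```text
t: 9.3
eef_pos: [0.5415, -0.1937, 0.0588]
ee_rot: [-3.126, 0.002, 1.503]
force: [-6.1, -5.4, -1.1]
width: 0.0399
```

```bash
python3 d.py .5592 -.1937 .0587 1.504
```

```text
9.3 [ 0.5415 -0.1937  0.0588] d [ 0.0177  0.     -0.0001] rv [ 0.0013 -0.0161  0.0013] F [-6.1033 -5.4292 -1.096 ] 0.03992318032750207
```

Emit:
apply_moves(increments=[0.006, -0.0003, 0, 0, -0.012, 0.001, 0.008, -0.0005, 0, 0, -0.006, 0])

```text
t: 9.47
eef_pos: [0.5471, -0.1944, 0.0575]
ee_rot: [-3.126, 0.001, 1.501]
force: [-32.1, 12.2, 35.8]
width: 0.0398
```

```bash
python3 d.py .5592 -.1937 .0587 1.504
```

```text
9.4667 [ 0.5471 -0.1944  0.0575] d [0.0121 0.0007 0.0012] rv [-0.0003 -0.0159  0.0025] F [-32.1098  12.1557  35.8371] 0.03984306184555227
```

Emit:
apply_moves(increments=[0.004, 0.001, 0.002, 0, -0.014, 0.002, 0.006, 0, 0.001, 0, -0.006, 0])

```text
t: 9.63
eef_pos: [0.5531, -0.194, 0.0592]
ee_rot: [-3.136, -0.0, 1.502]
force: [-2.1, 0.6, -4.9]
width: 0.0397
```

```bash
python3 d.py .5592 -.1937 .0587 1.504
```

```text
9.6333 [ 0.5531 -0.194   0.0592] d [ 0.0061  0.0003 -0.0005] rv [-0.0004 -0.0052  0.0016] F [-2.1494  0.6332 -4.8525] 0.039716791095426494
```

Emit:
apply_moves(increments=[0.005, -0.0003, 0, 0, -0.005, 0.001, 0.004, 0, 0, 0, 0, 0])

```text
t: 9.8
eef_pos: [0.5594, -0.1945, 0.0578]
ee_rot: [-3.134, -0.0, 1.503]
force: [-18.0, 0.9, 7.1]
width: 0.0396
```

```bash
python3 d.py .5592 -.1937 .0587 1.504
```

```text
9.8 [ 0.5594 -0.1945  0.0578] d [-0.0002  0.0008  0.0009] rv [-0.0009 -0.0076  0.0014] F [-17.9669   0.918    7.0502] 0.03961500641522994
```

Emit:
apply_moves(increments=[0.003, 0, 0.001, 0, -0.007, 0.001, 0.003, 0, 0.0003, 0, -0.003, 0])

```text
t: 9.97
eef_pos: [0.5593, -0.1946, 0.0572]
ee_rot: [-3.129, -0.001, 1.503]
force: [-15.3, 4.8, 20.2]
width: 0.0399
```

```bash
python3 d.py .5592 -.1937 .0587 1.504; python3 - <<'E'
from h import *
save('top','t5.png',6,(280,170,370,260))
E
```

```text
9.9667 [ 0.5593 -0.1946  0.0572] d [-0.0001  0.0009  0.0015] rv [-0.0018 -0.0124  0.001 ] F [-15.2813   4.8207  20.238 ] 0.03985292507007353
```

View pics/t5.png

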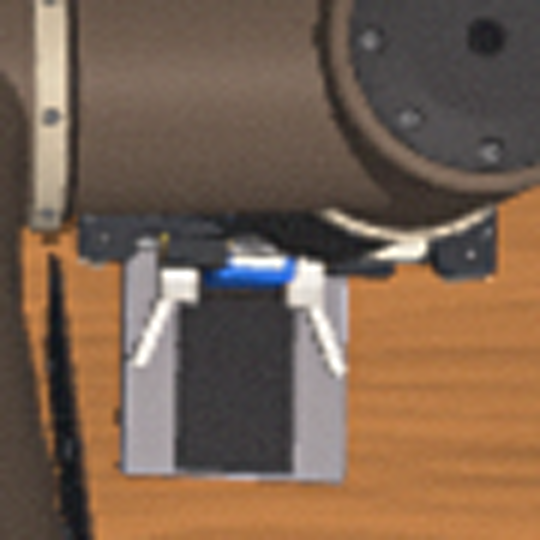

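The arm hides most of it; the pack lies between the lips and stopped at the predicted home x. I'll relieve the down-force, push once more to confirm the stop, then open.

Emit:
apply_moves(increments=[0.001, 0.0005, 0.0022, 0, -0.012, 0.001, 0.005, 0, 0.0012, 0, -0.004, 0])

```text
t: 10.18
eef_pos: [0.5595, -0.194, 0.0587]
ee_rot: [-3.132, -0.002, 1.503]
force: [-19.8, 0.1, 7.5]
width: 0.0399
```

Emit:
apply_moves(increments=[0.004, 0, 0.0005, 0, 0, 0, 0, 0, 0, 0, 0, 0])

```text
t: 10.35
eef_pos: [0.5593, -0.194, 0.0577]
ee_rot: [-3.122, -0.002, 1.503]
force: [0.2, 0.2, -0.9]
width: 0.0401
```

Emit:
apply_moves(increments=[0, 0, 0, 0, 0, 0, 0, 0, 0, 0, 0, 0, 0, 0, 0, 0, 0, 0, 0, 0, 0, 0, 0, 0], hand=0.35)

```text
t: 10.68
eef_pos: [0.5643, -0.1941, 0.0585]
ee_rot: [-3.129, -0.002, 1.504]
force: [-0.1, -0.6, 0.4]
width: 0.056
```

```bash
python3 d.py .5592 -.1937 .0587 1.504
```

```text
10.6833 [ 0.5643 -0.1941  0.0585] d [-0.0051  0.0004  0.0002] rv [-0.0027 -0.0127  0.0002] F [-0.1083 -0.6073  0.4251] 0.05600945576477594
```

Firmly stopped there with 20 N of push. Raising, and backing off to clear the top camera's view.

Emit:
apply_moves(increments=[0, 0, 0.02, 0, -0.012, 0, 0, 0, 0.035, 0, 0, 0, 0, 0, 0.04, 0, 0, 0, 0, 0, 0.04, 0, 0, 0, 0, 0, 0.03, 0, 0, 0, 0.0, 0.04, 0, 0, 0, 0, 0.0, 0.04, 0, 0, 0, 0, 0.0, 0.04, 0, 0, 0, 0, 0.0, 0.04, 0, 0, 0, 0, 0.0, 0.04, 0, 0, 0, 0, 0.0, 0.04, 0, 0, 0, 0, 0, 0, 0, 0, 0, 0])

```text
t: 11.68
eef_pos: [0.5682, 0.054, 0.2374]
ee_rot: [3.124, -0.007, 1.497]
force: [0.3, -0.0, -0.4]
width: 0.0571
```

```bash
python3 - <<'E'
from h import *
np.set_printoptions(precision=4,suppress=True)
a=cv2.resize(optics.grab_frame('top')[170:260,280:370,::-1],None,fx=6,fy=6,interpolation=cv2.INTER_CUBIC)
b=optics.grab_frame('side')[90:200,240:325,::-1]
b=cv2.resize(b,(int(85*540/110),540),interpolation=cv2.INTER_CUBIC)
o=np.hstack([a,b]);print(o.shape);cv2.imwrite('pics/t6.png',o[:, :800] if o.shape[1]<=960 else o)
for c in('top','side'):
    for n,z in(('battery',.014),('dock_home',.014),('battery_notch',.019)):
        for x in finder.landmark_of(c,n)[:4]: print(c,n,np.round(x['point'],1),round(x['conf'],2),at(c,x['point'],z))
h=np.array([.5243,-.1914]);u=np.array([np.cos(.067),-np.sin(.067)])
print('home pred',proj('top',(*(h+.035*u),.014)),proj('side',(*(h+.035*u),.014)))
E
```

```text
(540, 957, 3)
top battery [317.4 205.8] 0.64 [ 0.5601 -0.189   0.014 ]
top battery [214.  261.9] 0.56 [0.3928 0.1383 0.014 ]
top battery [166.6 217. ] 0.49 [0.535  0.2872 0.014 ]
top dock_home [317.  205.8] 0.91 [ 0.5602 -0.1878  0.014 ]
top battery_notch [306.9 198.5] 0.71 [ 0.5835 -0.1562  0.019 ]
top battery_notch [220.4 261.2] 0.6 [0.3947 0.1179 0.019 ]
side battery [271.9 163.8] 0.97 [ 0.5538 -0.2117  0.014 ]
side battery [264.1 285.2] 0.71 [0.5328 0.3079 0.014 ]
side battery [328.7 244.6] 0.66 [0.377  0.1543 0.014 ]
side dock_home [273.2 165.2] 0.95 [ 0.5489 -0.2038  0.014 ]
side dock_home [283.1 173.5] 0.47 [ 0.5137 -0.1591  0.014 ]
side battery_notch [260.7 170. ] 0.9 [ 0.5866 -0.1641  0.019 ]
side battery_notch [322.5 242.1] 0.83 [0.3935 0.1519 0.019 ]
side battery_notch [247.3 278.7] 0.79 [0.5741 0.2964 0.019 ]
home pred [318.9111 206.0587] [269.8506 166.6985]
```

View pics/t6.png

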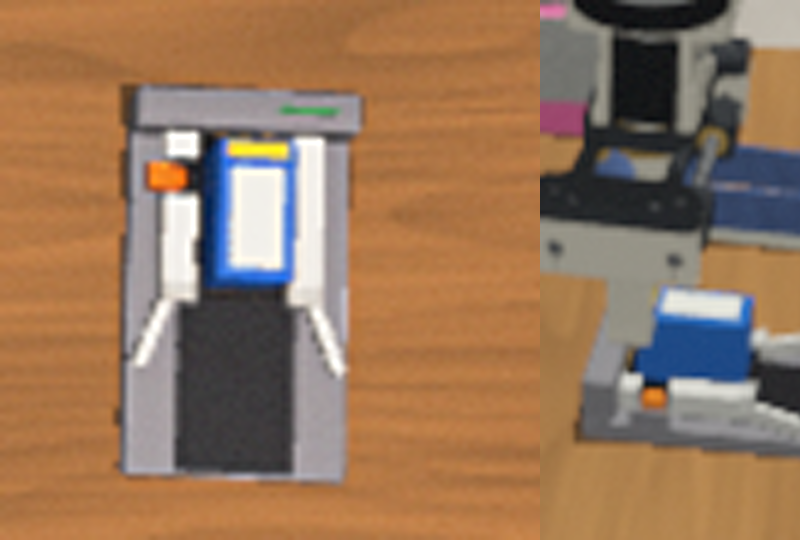

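The pack is between the lips, yellow end against the housing, and the arm is clear. I'll compare the catch's orange patch with its position in the first picture, when it was free.

```bash
python3 - <<'E'
from h import *
save('top','top7.png',3,(100,160,360,300))
for f in('top2','top7'):
    im=cv2.imread(f'pics/{f}.png').astype(float)[60:160,580:680]
    w=np.clip(im[...,2]-im[...,1]-70,0,None)*(im[...,2]>190)
    w[w<40]=0
    ys,xs=np.nonzero(w); print(f,len(xs),580+(w[ys,xs]*xs).sum()/w.sum(),60+(w[ys,xs]*ys).sum()/w.sum(),xs.min()+580,xs.max()+580)
m=optics.camera_model('top')
print('px(3x) per mm',np.linalg.norm(proj('top',(.58,-.16,.03))-proj('top',(.58,-.15,.03)))*.3)
s=arm.get_state();print(s['force'])
E
```

```text
top2 163 623.263529985373 118.08788395904438 615 631
top7 167 624.0474443629249 118.50134507214477 616 632
px(3x) per mm 0.9619031799048727
[ 0.47737977 -0.05927929 -0.0654489 ]
```

```bash
python3 -c "
from station import arm; print(arm.job_done())"
```

```text
the job is handed in; nothing more can be done
None
```

I put the middle-sized blue battery on the charger, yellow end first, pushed it to the stop, released it and handed the job in at about 12 s. The job gives no verdict, so the following rests on my own checks.

**Fully home:** The battery stopped at TCP x = 0.559 m, which is where I had calculated home. It moved no further under about 20 N of push.

**Catch:** In the top view the orange catch lies within 0.8 mm of where it was when free. That small difference is inwards, not pushed back, so I take it to be in the notch.

**Position:** In the last pictures the battery sits between the lips against the housing. The top camera puts battery and home point within about 1 mm of each other. The side camera has them about 9 mm apart, mostly sideways, and its dock readings were coarse throughout.

**Insertion forces:** Down-force rose briefly to about 36 N, carried through the grip while sliding. I relieved it before letting go.

**Bystanders:** The arm finished clear of everything. I steered clear of the shoe, tape dispenser and jar, and felt no contact near them, but I did not measure their positions again at the end.

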